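# Clear the tape measure out of the top drawer and shut it

### The arm

A 6-joint arm with a two-finger parallel gripper is mounted at the origin on the work surface; the furniture and walls round the work are solid. World frame = base frame: x ahead of the robot, y to its left, z up, the work surface at z = 0. Lengths are in m, angles in rad, forces in N, time in s.
With the tool pointing down it reaches from about 0.35 to 0.975 m from the base axis. Payload 7.1 kg.
Tool frame: the origin (TCP) lies midway between the tips of the shut fingers; the grasp point (between the pads) lies 19 mm behind it; z points along the fingers, x is the direction in which the jaws open and shut, and the axes are right-handed (so a half turn about z gives the same grasp; the last joint's range is limited). The gripper opens to 88 mm and grips with 3 to 60 N. Pads are 20 mm wide; open, the fingers measure 115 mm over their backs; the gripper's body (75 mm by 178 mm) begins 61 mm behind the grasp point.
Start: joints at [-1.214, 0.423, 1.63, -0, 1.089, -0.019], TCP at [0.229, -0.581, 0.223] pointing down, gripper open.
Joint ranges: [-3, 3], [-0.9, 2.11], [0.09, 2.58], [-1.31, 4.45], [0.11, 2.69], [-2.54, 2.54]. Speed limits (rad/s): [2.39, 2.39, 3.01, 3.14, 3.14, 3.14].

### API

Orientations are given as a unit quaternion [w, x, y, z].
In Python, from station import move_pose, movel, movej, command_gripper, wait, inverse_kinematics, read_camera, camera_info, MotionError, job_done, get_time, get_joint_pos, get_qvel, get_effort, get_tcp_pos, get_ee_rot, get_ft_force, get_ft_torque, get_grip_width gives the robot as it stands. Calls block until the motion is done:
- move_pose(position, orientation): joint-space move of the TCP to a pose.
- movel(position, frame=None, v=0.15, until_force=None): straight line of the TCP; frame=None keeps the orientation; v is the mean speed in m/s. With until_force (N) it stops when the force on the tool has changed by that much, and returns True; else False.
- movej(angles): joint-space move.
- command_gripper(opening): opening from 0.0 (shut) to 1.0 (fully open); the grip force is fixed at half the most; returns when the fingers have stopped.
- wait(seconds).
- inverse_kinematics(position, orientation): joint angles nearest the present ones, or None.
- read_camera(name): name is "scene" or "top"; returns the picture (420x560x3 uint8, red, green, blue); there is no depth.
- camera_info(name): a dict with "intrinsics" (3x3 intrinsics, pixels), "T" (4x4, takes a point from camera to world coordinates). Camera axes: x right, y up, looking along -z (the intrinsics and any distortion apply to the point x, -y, -z); pixel columns grow to the right and rows downward; lengths in m; the calibration is good to about 2 mm. A picture is of the moment at which its call begins. camera_info takes no time and is no camera call.
A pose or a line that the arm cannot do raises MotionError and nothing moves.
- job_done(): hands the job in, once; it reports no verdict.
Readings, each from a call of its own:
- get_time(): time.
- get_joint_pos(): joint angles.
- get_qvel(): joint speeds.
- get_effort(): joint torques, N m.
- get_tcp_pos(): TCP position.
- get_ee_rot(): TCP orientation.
- get_ft_force(): force on the tool from outside, world axes, zero at the start.
- get_ft_torque(): the same for the moment, N m.
- get_grip_width(): opening from 0.0 (shut) to 1.0 (fully open).
Only numpy, scipy, OpenCV 4.12 (cv2) and the standard library are available. Lean on these libraries where they do the work, as an engineer would, in place of code of your own. Each camera call takes 0.05 s, during which the arm holds its last target.

### The job

The top drawer of the blue parts cabinet will not shut because the tape measure left standing in it is too tall. Lift the tape measure out and set it down, without dropping it, in the free part of the white tray where the pliers lie; then push the drawer fully home without slamming it. Do not knock over the mug or the oil bottle.

Things in the scene. Friction and masses are not known exactly. Their poses are not given: they have to be found in the camera images.
- measure: yellow tape measure standing in the open drawer; case 30 mm thick (its x, -14 to +16), 63 mm long (its y, -27 to +36), 58 mm high (z). Origin at the centre of its underside. Grasp it across the 30 mm; it stands about 10 mm above the drawer's walls. Two loose flat key tags (58x26x8 mm) lie behind it; they fit in the shut drawer and stay
- cabinet: blue parts cabinet with four grey drawers, 203 deep (x), 152 wide (y), 235 mm high (z), fixed. Origin at the centre of its underside; drawers open towards its -x, front frame at x = -89 mm. Only the top drawer moves: floor at z = 181 mm, walls up to z = 228 mm, 134 mm wide inside, front panel 16 mm thick from z = 182 to 228 mm
- cabinet_drawer_4 (a joint): how far the top drawer is pulled out, m: 0 is fully home, 0.14 fully out; sliding friction about 1 N
- drawer_front (a point): point on the outside of the top drawer's front (at the outermost edge of its pull lip), in the middle of its width, 205 mm above the desk; moves with the drawer; axes as the cabinet's, so the drawer shuts along +x
- tray: loose slotted white tray, 168 (x) x 262 (y) x 74 mm high (z), walls 7 mm, floor 2 mm thick; origin at the centre of its underside. Orange-handled pliers (140x52x12 mm) lie across its -y end (y below -50 mm); the rest of its floor is free
- cup: white spotted mug, 82 mm across, 91 mm high, standing behind on the desk; origin at its underside
- oil_bottle: small amber oil bottle with a red spout, 43 mm across, 128 mm high, standing at the far right corner; origin at the centre of its underside
Things that resemble listed ones, but are neither listed nor needed, are in the scene too. There is more than one size of the measure; the job needs the largest.

How it is judged:
On the way, in this order (a step that is already met when the one before it is completed fails the run):
1. the tape measure lies released and still in the white tray (x of measure in the frame of tray between -0.07 and 0.07 m and y of measure in the frame of tray between -0.045 and 0.118 m and height (world z) of measure below 0.04 m and linear speed of measure below 0.03 m/s and contact force between the fingers and measure below 0.1 N), for 0.2 s.
2. the top drawer is fully home (value of joint cabinet_drawer_4 below 0.005 m), for 0.2 s.
At the end, for the whole second after the job is handed in: the top drawer is home to within 5 mm, and the tape measure is at rest within the walls of the tray in its free part (its origin at tray y above -45 mm), down on its floor (origin less than 40 mm above the desk, standing or lying), the tray level on the desk (value of joint cabinet_drawer_4 below 0.005 m and x of measure in the frame of tray between -0.07 and 0.07 m and y of measure in the frame of tray between -0.045 and 0.118 m and height (world z) of measure below 0.04 m and linear speed of measure below 0.03 m/s and angle between tray's own z axis and vertical below 0.1 rad); the robot touches nothing.
It fails at once if the tape measure is dropped (moves faster than 0.9 m/s while not held: a fall of more than 4 cm) (linear speed of measure above 0.9 m/s and contact force between the fingers and measure below 0.05 N).
It fails at once if the drawer is slammed (shut faster than 0.5 m/s) (velocity of joint cabinet_drawer_4 below -0.5 m/s).
It fails at once if the mug or the oil bottle is knocked over (angle between any of cup, oil_bottle's own z axis and vertical above 0.6 rad).
It also fails if it takes over 53 s, if anything falls off the work surface, if the arm or the gripper's body presses on something with over 40 N, if the wrist force passes 120 N, or if a joint passes its speed limit or range.

## Working session

There is one attempt and no reset: what is moved stays moved. The work goes in short steps, each a Python script; the robot and the scene stay as the last script left them, time stands still between calls to the robot, and variables do not carry over. Pictures are saved under pics/ and viewed, and the job is handed in when it is done.

```bash
mkdir -p pics; ls
python3 - <<'E'
from station import *
import cv2,numpy as np
np.set_printoptions(precision=4,suppress=True)
for n in("scene","top"):
    im=read_camera(n); cv2.imwrite(f"pics/{n}0.png",im[:,:,::-1]); print(n,camera_info(n))
print(get_time(),get_ee_rot(),get_tcp_pos())
E
```

```text
pics
scene {'intrinsics': array([[522.0021,   0.    , 278.548 ],
       [  0.    , 522.0021, 208.7259],
       [  0.    ,   0.    ,   1.    ]]), 'T': array([[ 0.257 , -0.709 ,  0.6568,  1.3858],
       [ 0.9663,  0.1774, -0.1866, -0.1798],
       [ 0.0158,  0.6826,  0.7306,  1.0635],
       [ 0.    ,  0.    ,  0.    ,  1.    ]])}
top {'intrinsics': array([[468.3917,   0.    , 284.3815],
       [  0.    , 468.3917, 211.887 ],
       [  0.    ,   0.    ,   1.    ]]), 'T': array([[-0.0063,  0.9899, -0.1417,  0.3726],
       [-1.    , -0.0067, -0.0028,  0.0325],
       [-0.0037,  0.1417,  0.9899,  1.3098],
       [ 0.    ,  0.    ,  0.    ,  1.    ]])}
0.1 [-0.0004  0.8267 -0.5626 -0.0006] [ 0.2292 -0.5809  0.222 ]
```

View pics/scene0.png

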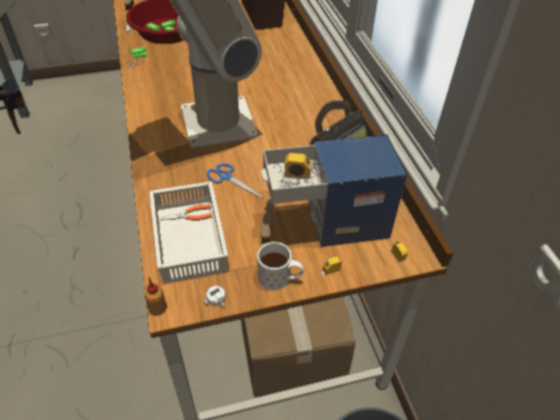

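View pics/top0.png

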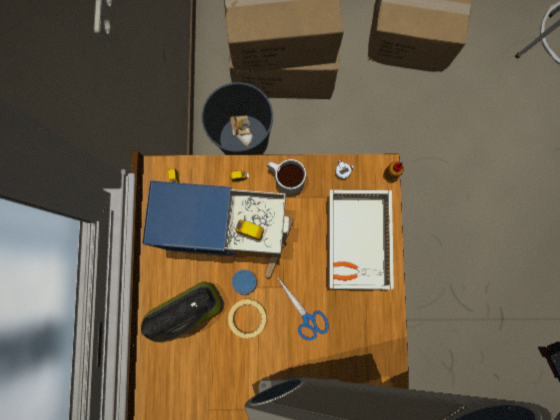

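The yellow candidates are the tape measure in the drawer (top 250,229), and two small ones on the desk at top (173,175) and (238,175). The one standing in the open drawer is the largest and fits the description. I'll check it in a close crop.

Run:
```python
import cv2,numpy as np
a=cv2.imread("pics/top0.png");b=cv2.imread("pics/scene0.png")
def crop(im,c0,r0,w,h,s):
    return cv2.resize(im[r0:r0+h,c0:c0+w],None,fx=s,fy=s,interpolation=cv2.INTER_CUBIC)
cv2.imwrite("pics/c1.png",crop(a,140,165,160,100,5))
cv2.imwrite("pics/c2.png",crop(b,250,130,160,115,5))
cv2.imwrite("pics/c3.png",crop(a,310,150,110,150,4))
```

```text
(no output)
```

View pics/c1.png

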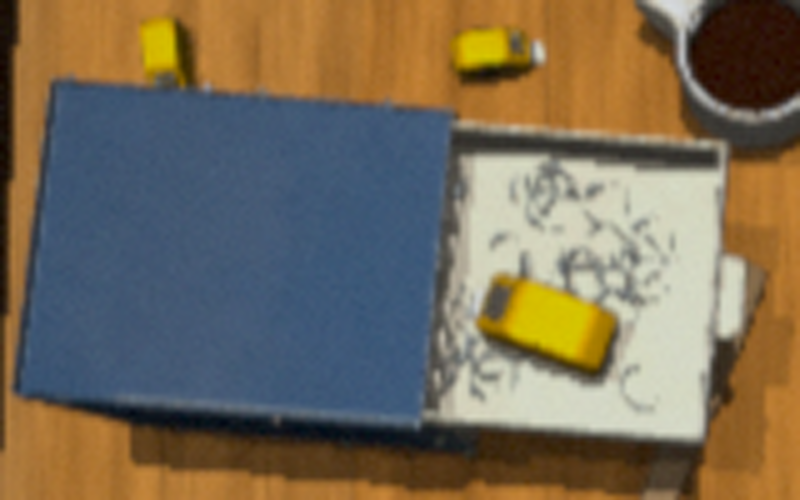

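View pics/c2.png

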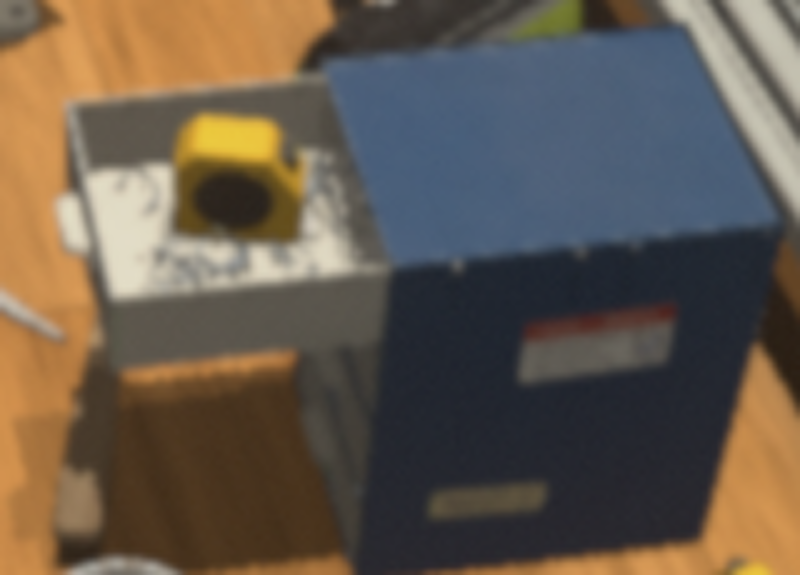

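View pics/c3.png

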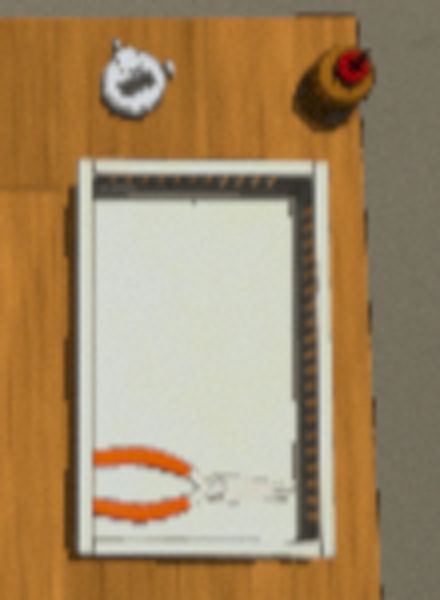

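```bash
cat > h.py <<'E'
import cv2,numpy as np
from station import *
np.set_printoptions(precision=4,suppress=True)
def ray(n,u,v,z):
    c=camera_info(n);K=c["intrinsics"];T=np.array(c["T"])
    d=np.array([(u-K[0,2])/K[0,0],-(v-K[1,2])/K[1,1],-1]);d=T[:3,:3]@d;o=T[:3,3]
    return o+d*(z-o[2])/d[2]
def proj(n,P):
    c=camera_info(n);K=c["intrinsics"];T=np.array(c["T"])
    p=(np.atleast_2d(P)-T[:3,3])@T[:3,:3]
    return np.stack([K[0,0]*p[:,0]/-p[:,2]+K[0,2],K[1,1]*-p[:,1]/-p[:,2]+K[1,2]],1)
def box(x,y,yaw,lo,hi):
    P=np.array([[a,b,c] for c in(lo[2],hi[2]) for a,b in((lo[0],lo[1]),(hi[0],lo[1]),(hi[0],hi[1]),(lo[0],hi[1]))],float)
    R=np.array([[np.cos(yaw),-np.sin(yaw),0],[np.sin(yaw),np.cos(yaw),0],[0,0,1]])
    return P@R.T+[x,y,0]
def drawbox(im,n,B,s,c0,r0,col):
    q=((proj(n,B)-[c0,r0]+.5)*s).astype(int)
    for i in range(4):
        for a,b in((i,(i+1)%4),(i+4,(i+1)%4+4),(i,i+4)): cv2.line(im,tuple(map(int,q[a])),tuple(map(int,q[b])),col,1)
def crop(im,c0,r0,w,h,s):
    return cv2.resize(im[r0:r0+h,c0:c0+w],None,fx=s,fy=s,interpolation=cv2.INTER_CUBIC)
E
python3 - <<'E'
from h import *
t=lambda p,z,s=5,o=(140,165):ray("top",p[0]/s+o[0]-.5+.1,p[1]/s+o[1]-.5+.1,z)
print("cabinet top");C=np.array([t(p,.235) for p in((55,82),(452,110),(422,422),(18,394))]);print(C[:,:2],np.linalg.norm(C-np.roll(C,-1,0),axis=1))
print("drawer top");D=np.array([t(p,.228) for p in((727,145),(703,440))]);print(D[:,:2],np.linalg.norm(D[0]-D[1]))
print("meas");M=np.array([t(p,.239) for p in((497,275),(617,312),(600,370),(480,325))]);print(M[:,:2],np.linalg.norm(M-np.roll(M,-1,0),axis=1),M.mean(0))
o=(310,150)
R=np.array([t(p,.074,4,o) for p in((79,159),(328,160),(335,556),(77,555))]);print(R[:,:2],np.linalg.norm(R-np.roll(R,-1,0),axis=1),R.mean(0))
E
```

```text
cabinet top
[[0.6017 0.3485]
 [0.587  0.1622]
 [0.4414 0.1745]
 [0.4555 0.3605]] [0.1868 0.1461 0.1865 0.1467]
drawer top
[[0.5708 0.0338]
 [0.4327 0.0458]] 0.13856826845476883
meas
[[0.5086 0.1402]
 [0.4911 0.0849]
 [0.4644 0.0927]
 [0.4855 0.1479]] [0.058  0.0278 0.0591 0.0243] [0.4874 0.1164 0.239 ]
[[ 0.6098 -0.085 ]
 [ 0.6079 -0.2519]
 [ 0.3459 -0.2463]
 [ 0.3476 -0.0785]] [0.1668 0.262  0.1678 0.2622] [ 0.4778 -0.1654  0.074 ]
```

Run:
```python
from h import *
a=cv2.imread("pics/top0.png");b=cv2.imread("pics/scene0.png")
A=crop(a,225,185,70,75,8);B=crop(b,255,135,75,70,8)
L=np.array([.0193,.0553]);yaw=np.arctan2(L[1],L[0])-np.pi/2
print(np.degrees(yaw))
bx=box(.4874,.1164,yaw,(-.015,-.0315,.181),(.015,.0315,.239))
dx=box(.521,.257,np.radians(-4.4+90),(-.218,-.0695,.182),(-.089,.0695,.228))
for im,n,o in((A,"top",(225,185)),(B,"scene",(255,135))):
    drawbox(im,n,bx,8,*o,(0,0,255));drawbox(im,n,dx,8,*o,(0,255,0))
h=min(A.shape[0],B.shape[0])
cv2.imwrite("pics/ov.png",cv2.resize(np.hstack([A[:h],B[:h]]),(800,int(h*800/(A.shape[1]+B.shape[1])))))
print("bottle",ray("top",396,169,.12),"mug",ray("top",291,174,.09))
q=[0,np.cos(yaw/2),np.sin(yaw/2),0]
for p in((.487,.116,.32),(.487,.116,.196),(.505,-.165,.25),(.505,-.165,.018)):print(inverse_kinematics(p,q))
```

```text
-19.239264379722698
bottle [ 0.6535 -0.2548  0.12  ] mug [0.649  0.0177 0.09  ]
[ 0.2101  0.1295  1.7961 -0.      1.216   0.5459]
[ 0.2101  0.2776  1.9232 -0.      0.9408  0.5459]
[-0.3382  0.2528  1.8116 -0.      1.0773 -0.0024]
[-0.3382  0.6132  1.9346 -0.      0.5938 -0.0024]
```

View pics/ov.png

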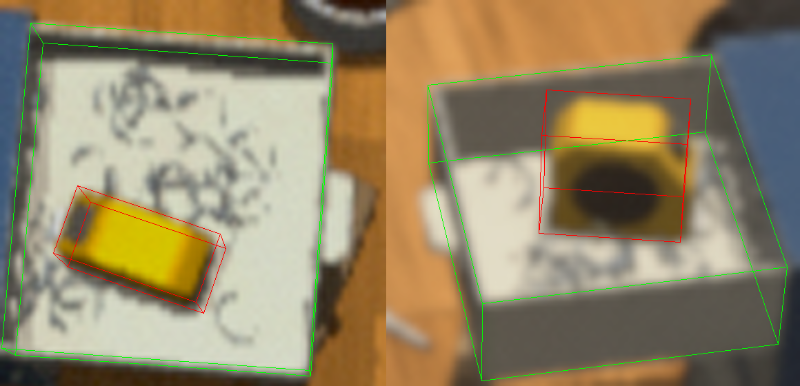

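The overlay fits to about 4 mm (the measure is slightly further +y), with size and heading consistent with the 63×30 box. The full opening would hit the near drawer wall, so I'll use a partial one.

Run:
```python
from h import *
yaw=np.radians(-19.2);q=[0,np.cos(yaw/2),np.sin(yaw/2),0]
movel([.229,-.581,.33],v=.3)
command_gripper(.53)
move_pose([.4875,.119,.32],q)
print(movel([.4875,.119,.262],v=.2),get_time(),get_grip_width())
for n in("scene","top"): cv2.imwrite(f"pics/{n}1.png",read_camera(n)[:,:,::-1])
a=cv2.imread("pics/top1.png");b=cv2.imread("pics/scene1.png")
A=crop(a,205,170,90,90,6);B=crop(b,255,95,75,75,7)
A=cv2.resize(A,(400,400));B=cv2.resize(B,(400,400))
cv2.imwrite("pics/v1.png",np.hstack([A,B]))
```

```text
False 4.4833 0.5269325566818662
```

View pics/v1.png

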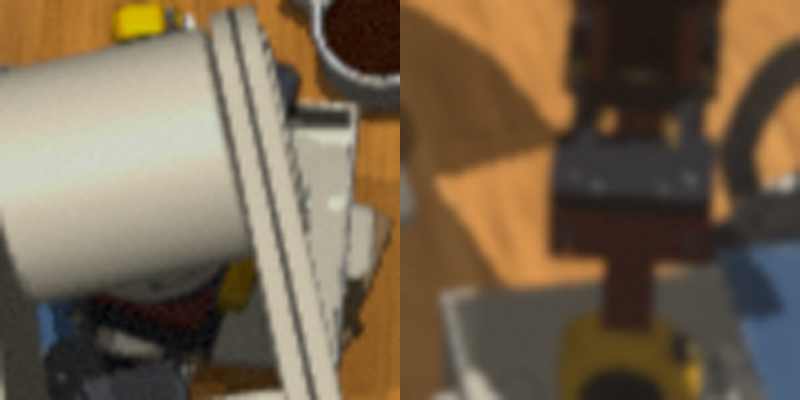

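View pics/scene1.png

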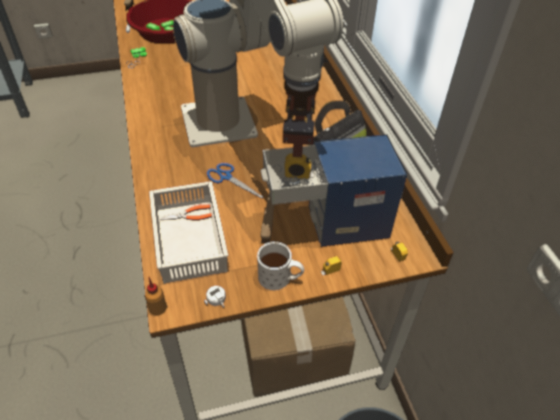

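Run:
```python
from h import *
yaw=np.radians(-19.2);x=np.array([np.cos(yaw),np.sin(yaw),0])
p=get_tcp_pos();print(p)
for s in(.025,-.025,.036,-.036):print(s,proj("scene",p+s*x))
print(movel([.4875,.119,.222],v=.08,until_force=4),get_tcp_pos(),get_ft_force())
b=read_camera("scene")[:,:,::-1]
cv2.imwrite("pics/v2.png",crop(b,255,100,75,100,6))
```

```text
[0.4885 0.119  0.2633]
0.025 [[297.3439 155.0233]]
-0.025 [[298.4024 141.2535]]
0.036 [[297.103  158.1572]]
-0.036 [[298.6276 138.3246]]
False [0.4877 0.1191 0.2222] [ 0.355  -0.1593  0.0381]
```

View pics/v2.png

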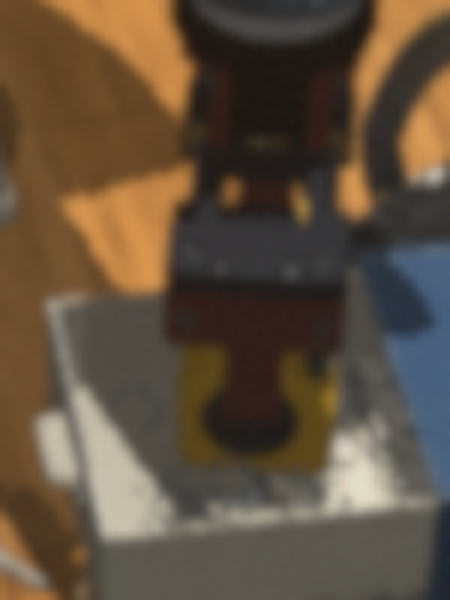

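The front finger is in front of the case (pixel ≈ 297,168), centred on its length, and there is no contact. Descend, grip and lift.

Run:
```python
from h import *
print(movel([.4875,.119,.197],v=.06,until_force=4),get_tcp_pos(),get_ft_force())
command_gripper(0.)
print("grip",get_grip_width(),.088*get_grip_width(),get_ft_force())
movel([.4875,.119,.225],v=.08)
print("grip",get_grip_width(),get_ft_force(),get_tcp_pos())
movel([.4875,.119,.30],v=.15)
print("grip",get_grip_width(),get_ft_force(),get_time())
for n in("scene","top"): cv2.imwrite(f"pics/{n}3.png",read_camera(n)[:,:,::-1])
```

```text
False [0.4873 0.119  0.1966] [0.2602 1.198  0.3701]
grip 0.3394904826685403 0.029875162474831546 [0.448  0.3745 0.4082]
grip 0.3402233783570621 [-0.7396 -0.8716 -1.8494] [0.4874 0.119  0.2251]
grip 0.34543760899124326 [-1.3538  1.642  -1.393 ] 7.4083
```

View pics/scene3.png

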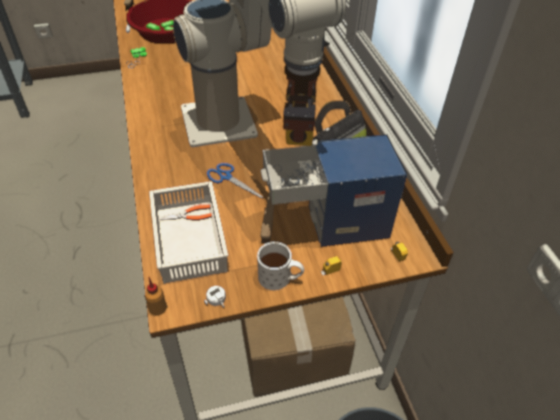

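Run:
```python
from h import *
movel([.4875,.119,.33],v=.15)
q=[0,1,0,0]
move_pose([.51,-.165,.28],q)
print("grip",get_grip_width(),get_ft_force(),get_tcp_pos())
movel([.51,-.165,.10],v=.2); wait(.2)
print("grip",get_grip_width(),get_ft_force(),get_tcp_pos(),get_time())
cv2.imwrite("pics/scene4.png",crop(read_camera("scene")[:,:,::-1],130,100,160,200,3))
cv2.imwrite("pics/top4.png",read_camera("top")[:,:,::-1])
```

```text
grip 0.34057334857406024 [-0.1641 -0.2519 -1.2322] [ 0.5099 -0.1643  0.2796]
grip 0.3396584639152002 [-0.9904  0.2791 -1.7988] [ 0.5107 -0.1652  0.1011] 10.225
```

View pics/scene4.png

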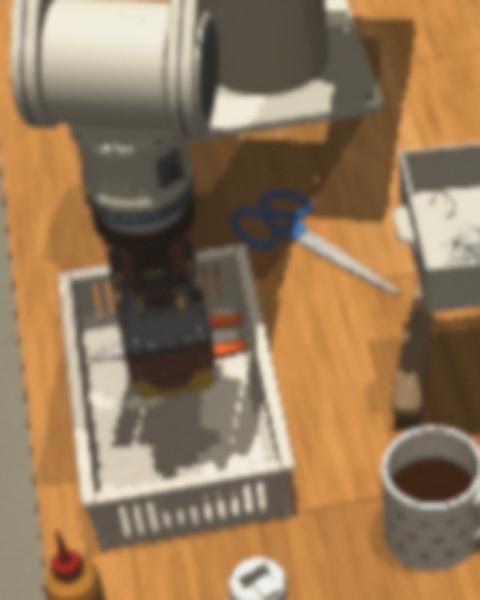

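The measure hangs inside the tray's free part, clear of the pliers and walls. Lower it until contact, expected at TCP z ≈ 0.018.

Run:
```python
from h import *
movel([.51,-.165,.04],v=.15);wait(.2)
print(movel([.51,-.165,.012],v=.03,until_force=3),get_tcp_pos(),get_ft_force())
p=get_tcp_pos()
if p[2]<.028:
    command_gripper(.6);wait(.2)
    print("w",get_grip_width(),get_ft_force())
    movel([p[0],p[1],.09],v=.1); movel([p[0],p[1],.2],v=.2)
    movel([.40,-.03,.33],v=.25)
    print(get_time())
    for n in("scene","top"): cv2.imwrite(f"pics/{n}5.png",read_camera(n)[:,:,::-1])
```

```text
True [ 0.5099 -0.1649  0.018 ] [ 0.3914 -0.2021  3.7265]
w 0.6003681678366484 [ 0.404   0.5005 -0.6386]
15.125
```

Run:
```python
from h import *
A=crop(cv2.imread("pics/top5.png"),200,150,215,160,3)
B=crop(cv2.imread("pics/scene5.png"),130,120,200,190,3)
cv2.imwrite("pics/A5.png",A);cv2.imwrite("pics/B5.png",B)
```

```text
(no output)
```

View pics/A5.png

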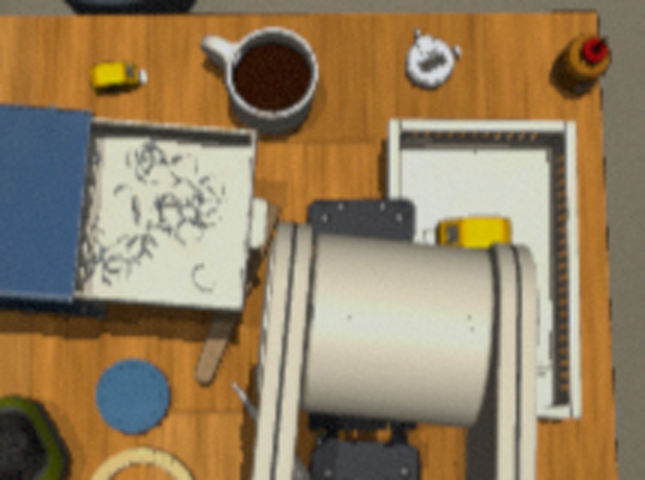

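View pics/B5.png

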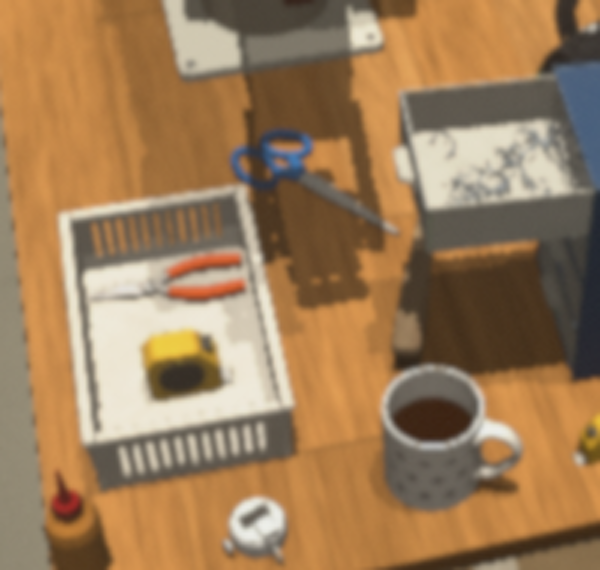

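The measure stands in the tray's free part (scene ≈ 191,241), mug and bottle are upright, and the drawer is empty except for its tags. Now locate the lip and push, with the tool tilted so the gripper clears the cabinet top.

```bash
cat >> h.py <<'E'
from scipy.spatial.transform import Rotation as Ro
def tiltq(deg):
    t=np.radians(deg);yc=np.radians(-4.4);x=np.array([np.cos(yc),np.sin(yc),0]);d=np.array([-np.sin(yc),np.cos(yc),0])
    z=np.sin(t)*d+np.array([0,0,-np.cos(t)])
    r=Ro.from_matrix(np.stack([x,np.cross(z,x),z],1)).as_quat();return [r[3],r[0],r[1],r[2]],d
E
python3 - <<'E'
from h import *
# lip in top5 crop: x 250..267 rows 200..250, scale 3, origin 200,150
for p in((267,205),(267,245),(258,222)):print(ray("top",p[0]/3+200-.33,p[1]/3+150-.33,.21))
q,d=tiltq(20);print(q,d)
# scene lip (crop B5): left edge (395,165) scale 3 origin 130,120
print(ray("scene",395/3+130,165/3+120,.205))
l=np.array([.5015,.029,0])
for s in(-.06,0,.14):
    p=l+s*d;p[2]=.198;print(p,inverse_kinematics(p,q))
p=l-.06*d;p[2]=.32;print(inverse_kinematics(p,q))
E
```

```text
[0.5153 0.0255 0.21  ]
[0.4836 0.0258 0.21  ]
[0.5019 0.0327 0.21  ]
[np.float64(-0.17352018444484651), np.float64(0.9840818673787698), np.float64(-0.03780461201054214), np.float64(0.006665973092673866)] [0.0767 0.9971 0.    ]
[0.4975 0.0286 0.205 ]
[ 0.4969 -0.0308  0.198 ] [-0.2956  0.3117  1.9217  0.4014  1.0245 -0.4494]
[0.5015 0.029  0.198 ] [-0.1778  0.3004  1.9388  0.4215  0.9821 -0.3515]
[0.5122 0.1686 0.198 ] [ 0.1009  0.3125  1.9205  0.4461  0.8951 -0.1018]
[-0.2956  0.159   1.8052  0.3565  1.2749 -0.3406]
```

Run:
```python
from h import *
q,d=tiltq(20)
l=np.array([.5005,.028,0])
def P(s,z):
    p=l+s*d;p[2]=z;return p
command_gripper(0.)
move_pose(P(-.06,.33),q)
movel(P(-.06,.198),v=.2);wait(.1)
print(movel(P(-.02,.198),v=.1,until_force=6),get_tcp_pos())
print(movel(P(.15,.198),v=.08,until_force=8),get_tcp_pos(),get_ft_force(),get_time())
for n in("scene","top"): cv2.imwrite(f"pics/{n}6.png",read_camera(n)[:,:,::-1])
```

```text
False [0.4991 0.0082 0.1982]
True [0.5098 0.1492 0.1976] [ 0.8896 -4.953   0.9736] 19.6333
```

View pics/scene6.png

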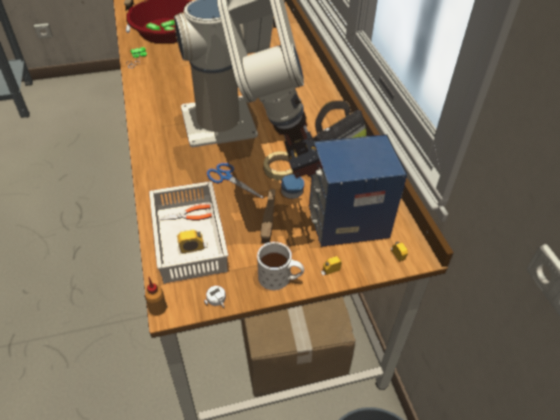

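The drawer looks shut, stopping about where home is expected. I'll press gently once more to confirm the hard stop, then withdraw and look.

Run:
```python
from h import *
q,d=tiltq(20)
p=get_tcp_pos()
print(movel(p+.01*d,v=.03,until_force=10),get_tcp_pos(),get_ft_force()); wait(.3)
p=get_tcp_pos()
movel(p-.06*d,v=.1);p=p-.06*d;p[2]=.33;movel(p,v=.2)
move_pose([.35,-.35,.35],[0,.9239,-.3827,0]);wait(.3)
print(get_time(),get_ft_force())
for n in("scene","top"): cv2.imwrite(f"pics/{n}7.png",read_camera(n)[:,:,::-1])
cv2.imwrite("pics/A7.png",crop(cv2.imread("pics/top7.png"),140,150,270,160,3)[:, :800])
cv2.imwrite("pics/B7.png",crop(cv2.imread("pics/scene7.png"),140,120,270,190,3)[:, :800])
```

```text
True [0.5098 0.1493 0.1971] [ 1.1115 -2.8609  0.5726]
23.7917 [ 0.0026 -0.4894 -0.0582]
```

View pics/A7.png

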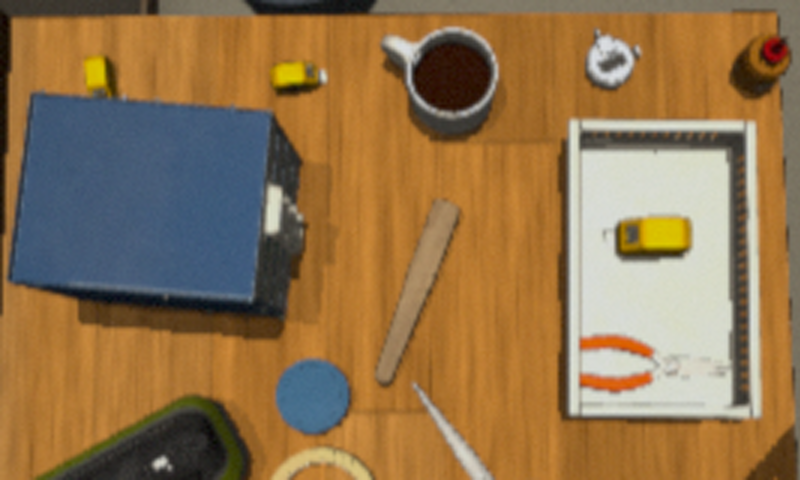

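View pics/B7.png

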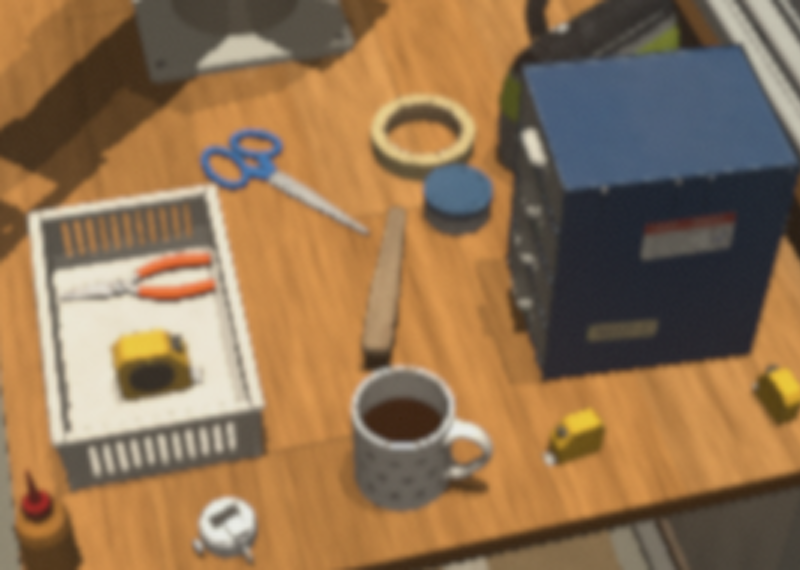

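Check the top lip's position against the always-shut lower drawers' lips.

Run:
```python
from h import *
B=crop(cv2.imread("pics/scene7.png"),295,145,45,85,8);A=crop(cv2.imread("pics/top7.png"),215,185,35,75,8)
# predicted lip outer edge (cabinet x=-.1015, +-17mm) at pitch ~.05
c,s=np.cos(np.radians(85.6)),np.sin(np.radians(85.6))
for z in(.205,.153,.101,.049):
    for dx,col in((-.1015,(0,255,0)),(-.1115,(0,0,255))):
        w=np.array([[.521+dx*c-y*s,.257+dx*s+y*c,z] for y in(-.018,.018)])
        for im,n,o in((A,"top",(215,185)),(B,"scene",(295,145))):
            qq=((proj(n,w)-o+.5)*8).astype(int);cv2.line(im,tuple(map(int,qq[0])),tuple(map(int,qq[1])),col,1)
H=600;A=cv2.resize(A,(280,600));B=cv2.resize(B,(318,600))
cv2.imwrite("pics/L.png",np.hstack([A,B]))
```

```text
(no output)
```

View pics/L.png

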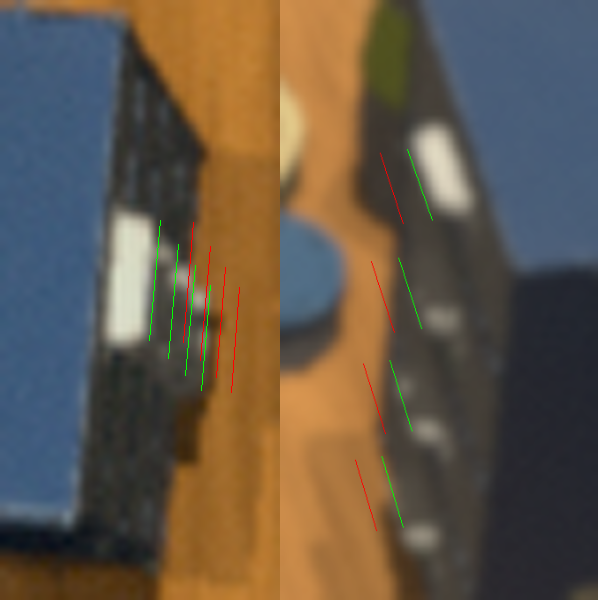

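The top lip lines up with the lower drawers' lips, at or inside the expected shut line, so the drawer is home.

Run:
```python
from h import *
print(get_qvel(),get_time());job_done();print("done")
```

```text
[-0.0022  0.0009  0.0005  0.0007  0.001   0.0008] 23.8917
the job is handed in; nothing more can be done
done
```

I moved the tape measure from the drawer to the free part of the white tray and pushed the drawer home. I handed the job in at 23.9 s of the 53 s allowed.

- **Tape measure:** I gripped the large one across its 30 mm, with the jaws partly open to clear the drawer walls. The grip reading was 29.9 mm. I lowered it until it touched the tray floor (TCP at z = 18 mm, as expected) and released it there. The last pictures show it standing in the tray, clear of the pliers.
- **Drawer:** I pushed it at 0.08 m/s until the force rose. A second gentle press moved it by only 0.1 mm. Its lip lines up with the lips of the shut lower drawers, at or slightly inside the expected shut line. I had no joint reading, so "home" rests on the hard stop and the pictures.
- **Rest of the scene:** The mug and the oil bottle are upright, the tray looks level and unmoved, and the arm was clear of everything at hand-in.

No check failed. The one disagreement was a few millimetres between camera estimates of the measure's position, within the grasp margin.

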